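Set the stock tags on the fabrication table

TASK

Four hardware bins stand in a row on the welding table, each with a steel tag hinged at its near end. With a fingertip, gently push over the tags that are wrong, so that only the bins full of hardware have their tags leaning back over the bin (disc face up) and the empty or nearly empty bins have theirs leaning out towards the robot (bar face up). Leave alone the tags that are already right, and do not lift, tip or shift the bins or the other things on the table.

Things in the scene. Friction and masses are not known exactly. Their poses are not given: they have to be found in the camera images.
- bin_full_nuts: Loose sheet-metal bin, a FULL bin, heaped to the brim with hex nuts. 150 mm (own x) by 85 mm (y), rim 55 mm up, contents below 52 mm; about 2.2 kg. Origin: centre of underside, 6 mm above the table on a fixed plywood board. Own x points away from the robot within 0.25 rad, z up. Two lugs at the near (-x) end carry the tag; its hinge axis runs along y through (-83, 0, +62) mm of this frame.
- tag_full_nuts (a joint): Hinge angle of bin_full_nuts's tag: plain steel plate 56 mm wide, 3 thick, reaching 60 mm from the axis, 60 g, free-swinging. 0 = upright; +0.6 (stop) = leaning back over the bin, raised disc on its upper face; -0.6 (stop) = leaning out towards the robot, raised bar on its upper face. At a stop its free edge is 34 mm beside, 50 mm above the axis. Pushed past upright it falls to the other stop.
- bin_full_bolts: Loose sheet-metal bin, a FULL bin, heaped to the brim with bolts. 150 mm (own x) by 85 mm (y), rim 55 mm up, contents below 52 mm; about 2.2 kg. Origin: centre of underside, 6 mm above the table on a fixed plywood board. Own x points away from the robot within 0.25 rad, z up. Two lugs at the near (-x) end carry the tag; its hinge axis runs along y through (-83, 0, +62) mm of this frame.
- tag_full_bolts (a joint): Hinge angle of bin_full_bolts's tag: plain steel plate 56 mm wide, 3 thick, reaching 60 mm from the axis, 60 g, free-swinging. 0 = upright; +0.6 (stop) = leaning back over the bin, raised disc on its upper face; -0.6 (stop) = leaning out towards the robot, raised bar on its upper face. At a stop its free edge is 34 mm beside, 50 mm above the axis. Pushed past upright it falls to the other stop.
- bin_low_few: Loose sheet-metal bin, a RUN-OUT bin, only three nuts on its bare floor. 150 mm (own x) by 85 mm (y), rim 55 mm up, contents below 52 mm; about 1.3 kg. Origin: centre of underside, 6 mm above the table on a fixed plywood board. Own x points away from the robot within 0.25 rad, z up. Two lugs at the near (-x) end carry the tag; its hinge axis runs along y through (-83, 0, +62) mm of this frame.
- tag_low_few (a joint): Hinge angle of bin_low_few's tag: plain steel plate 56 mm wide, 3 thick, reaching 60 mm from the axis, 60 g, free-swinging. 0 = upright; +0.6 (stop) = leaning back over the bin, raised disc on its upper face; -0.6 (stop) = leaning out towards the robot, raised bar on its upper face. At a stop its free edge is 34 mm beside, 50 mm above the axis. Pushed past upright it falls to the other stop.
- bin_low_bare: Loose sheet-metal bin, a RUN-OUT bin, quite empty. 150 mm (own x) by 85 mm (y), rim 55 mm up, contents below 52 mm; about 1.3 kg. Origin: centre of underside, 6 mm above the table on a fixed plywood board. Own x points away from the robot within 0.25 rad, z up. Two lugs at the near (-x) end carry the tag; its hinge axis runs along y through (-83, 0, +62) mm of this frame.
- tag_low_bare (a joint): Hinge angle of bin_low_bare's tag: plain steel plate 56 mm wide, 3 thick, reaching 60 mm from the axis, 60 g, free-swinging. 0 = upright; +0.6 (stop) = leaning back over the bin, raised disc on its upper face; -0.6 (stop) = leaning out towards the robot, raised bar on its upper face. At a stop its free edge is 34 mm beside, 50 mm above the axis. Pushed past upright it falls to the other stop.
- anchor_bolt: Bystander: loose big hex-head bolt standing on its head between two bins, head 32 mm wide, 57 mm tall. Origin: centre of its underside.
- big_nut: Bystander: loose big hex nut, 36 mm wide, 18 mm tall, between two bins. Origin: centre of its underside.
- square: Bystander: loose try square lying on the table, blade 200 mm long (own x), stock 120 mm across, 14 mm tall. Origin: at the blade's foot, underside.
- tape: Bystander: loose tape measure, 65 x 35 x 60 mm tall. Origin: centre of its underside.
- magnet: Bystander: loose square welding magnet, 75 x 75 x 20 mm. Origin: centre of its underside.
- can: Bystander: loose can, 60 mm across, 140 mm tall. Origin: centre of its underside.
- wrench: Bystander: loose wrench 200 mm long lying on the table along its x. Origin: about its middle, underside.
Things that resemble listed ones, but are neither listed nor needed, are in the scene too. Leave any red look-alike of the bin_full_nuts alone.

How it is judged:
By the outcome, as a careful person would: the job done as asked, in the order asked, and still so for the second after the job is handed in, with the robot touching nothing.
It also fails if it takes over 54 s, if anything falls off the work surface, if the arm or the gripper's body presses on something with over 40 N, if the wrist force passes 120 N, or if a joint passes its speed limit or range.

ROBOT

A 6-joint arm with a two-finger parallel gripper is mounted at the origin on the work surface. World frame = base frame: x ahead of the robot, y to its left, z up, the work surface at z = 0. Lengths are in m, angles in rad, forces in N, time in s.
With the tool pointing down it reaches from about 0.225 to 0.875 m from the base axis. Payload 3.4 kg.
Tool frame: the origin (TCP) lies at the very end of the fingers, on their centre line; the grasp point (between the pads) lies 19 mm behind it (manip.hold_point_z is the distance from the TCP to the grasp point, in m); z points along the fingers, x is the direction in which the jaws open and shut, and the axes are right-handed (so a half turn about z gives the same grasp; the last joint's range is limited). The gripper opens to 85 mm and grips with 20 to 120 N. Pads are 22 mm wide; open, the fingers measure 114 mm over their backs; the gripper's body (76 mm by 85 mm) begins 54 mm behind the grasp point. The pads swing forward as they close: fully open they stand 13 mm farther back than shut.
Start: joints at [1.123, 0.276, 1.505, -0, 1.361, -0.121], TCP at [0.185, 0.545, 0.231] pointing down, gripper open.
Joint ranges: [-2.89, 2.89], [-0.75, 2.08], [0.22, 2.7], [-1.18, 4.32], [0.11, 2.71], [-2.7, 2.7]. Speed limits (rad/s): [2.57, 2.57, 3.14, 3.14, 3.14, 3.14].

INTERFACE

Orientations are given as a unit quaternion [w, x, y, z].
In Python, from rig import manip gives the robot as it stands.
- The arm moves only by the tool apply_moves, never from a script. Its argument "commands" is one flat list of numbers, 6 for each row, row after row: the shift along the tool's x, y, z normalised to -1 to 1, where 1 is 0.03 m, then the turn, a rotation vector about the tool's x, y, z normalised to -1 to 1, where 1 is 0.15 rad. A call has 1 to 20 rows; each row shifts and turns the commanded pose from where the row before left it, along the tool's axes as they then stand; what a row does not reach is not made up. A row lasts 1/10 s, in which the tool goes at most 50 mm and 8.59 degrees, less where a joint would pass 70% of its speed; a pose out of reach is approached as far as the arm can. A call with a number of a shift or a turn outside -1 to 1 is refused whole. A call with a gripper value outside its range is refused whole. "jaw" is the opening, from -1 (shut) to 1 (fully open), set as the call begins (left out, the last holds). The fingers move at their own pace and stop on an object; "newtons" is the grip in N (left out, the last holds). Time passes only in rows, so rows that do not move let the fingers close. It gives the time, the measured TCP pose, the force and the opening at its end, in the units of the state.
- manip.get_state(): the state, without advancing time (a new reading comes with each control period).
- manip.get_image(name): name is "scene" or "top"; returns a dict with "frame" (480x640x3 uint8, red, green, blue), "fx", "fy", "cx", "cy" (pixels), "extrinsics" (4x4, takes a point from camera to world coordinates). Camera axes: x right, y up, looking along -z (the intrinsics and any distortion apply to the point x, -y, -z); pixel columns grow to the right and rows downward; lengths in m; the calibration is good to about 2 mm. A picture is of the moment at which its call begins. There is no depth.
- manip.sign_off(): hands the job in, once; it reports no verdict.
The state is a dict: "clock": time; "qpos": joint angles; "qd": joint speeds; "effort": joint torques, N m; "position": TCP position; "ee_rot": TCP orientation; "contact_force": force on the tool from outside, world axes, zero at the start; "moment": the same for the moment, N m; "width": finger opening in m.
Only numpy, scipy, OpenCV 4.12 (cv2) and the standard library are available. Lean on these libraries where they do the work, as an engineer would, in place of code of your own. Each camera call takes 0.05 s, during which the arm holds its last target. There are 200 camera calls.

## Working session

There is one attempt and no reset: what is moved stays moved. The work goes in short steps, Python scripts to look and compute and a tool call to move; the robot and the scene stay as the last step left them, time stands still between calls to the robot, and variables do not carry over. Pictures are saved under pics/ and viewed, about 8 in all and at most 12, crops included, and the job is handed in when it is done.

Besides the shell and the picture viewer there is one more tool, called after ">>>" as name(argument=value, ...) on one line, values as JSON. apply_moves: Moves the arm, as the interface text tells. Scaled input: -1 to 1 covers 0.03 m each way for a shift and 0.15 rad each way for a turn. Its arguments: {"type":"object","properties":{"commands":{"type":"array"},"jaw":{"type":"number"},"newtons":{"type":"number"}},"required":["commands"]}

```bash
mkdir -p pics
cat > h.py <<'E'
import numpy as np, cv2
from rig import manip
def snap(n,f):
    d=manip.get_image(n); cv2.imwrite(f'pics/{f}.png',d['frame'][:,:,::-1]); return d
def ray(d,u,v,z):
    E=np.array(d['extrinsics']); r=E[:3,:3]@np.array([(u-d['cx'])/d['fx'],-(v-d['cy'])/d['fy'],-1]); o=E[:3,3]
    return o+r*(z-o[2])/r[2]
def proj(d,p):
    E=np.array(d['extrinsics']); c=E[:3,:3].T@(np.array(p)-E[:3,3]); return np.array([d['cx']+d['fx']*c[0]/-c[2], d['cy']-d['fy']*c[1]/-c[2]])
E
python3 - <<'E'
from h import *
for n in('top','scene'):
    d=snap(n,n+'0'); print(n,{k:v for k,v in d.items() if k!='frame'})
print(manip.get_state())
E
```

```text
top {'fx': 514.4627547880654, 'fy': 514.4627547880654, 'cx': 318.83674099820627, 'cy': 239.79736551005809, 'extrinsics': array([[ 0.01489057,  0.99803329, -0.06089186,  0.44120996],
       [-0.99988186,  0.01509504,  0.00289918,  0.00632348],
       [ 0.00381265,  0.0608415 ,  0.99814016,  1.17763933],
       [ 0.        ,  0.        ,  0.        ,  1.        ]])}
scene {'fx': 539.0008918561323, 'fy': 539.0008918561323, 'cx': 326.4464054441474, 'cy': 236.02515711827598, 'extrinsics': array([[-0.4651085 , -0.67531962,  0.5723788 ,  1.19100356],
       [ 0.88524871, -0.35264048,  0.30328108,  0.36378777],
       [-0.00296773,  0.6477562 ,  0.76184191,  0.99080503],
       [ 0.        ,  0.        ,  0.        ,  1.        ]])}
{'clock': 0.1, 'qpos': array([ 1.12299008e+00,  2.76541922e-01,  1.50602311e+00,  2.22902110e-05,
        1.36072527e+00, -1.20996471e-01]), 'qd': array([ 0.00040389, -0.00269719, -0.00284653, -0.00084349,  0.00120466,
        0.00164013]), 'effort': array([ 1.47941781e-03, -4.17699802e+01, -2.46406353e+01, -1.86780821e-04,
        5.89715215e-03, -7.95378867e-06]), 'position': array([0.18437206, 0.54412626, 0.23051382]), 'ee_rot': array([ 3.98133122e-04,  8.12719745e-01,  5.82654181e-01, -7.49744546e-04]), 'contact_force': array([ 0.55452381, -0.04262132,  0.04178994]), 'moment': array([-0.02350402, -0.03547634, -0.03806251]), 'width': 0.08535398817794765}
```

View pics/top0.png

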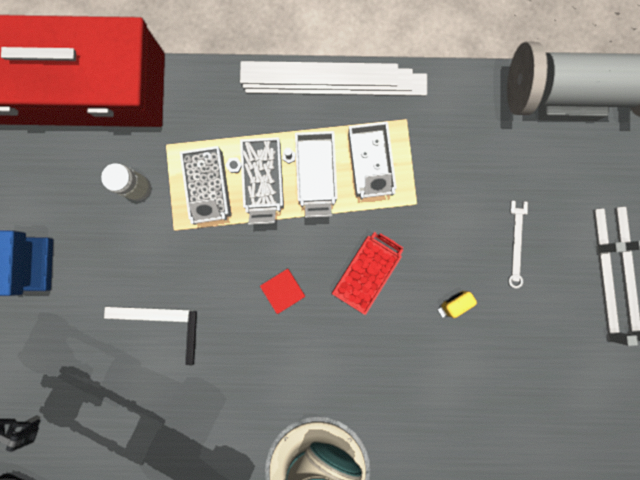

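View pics/scene0.png

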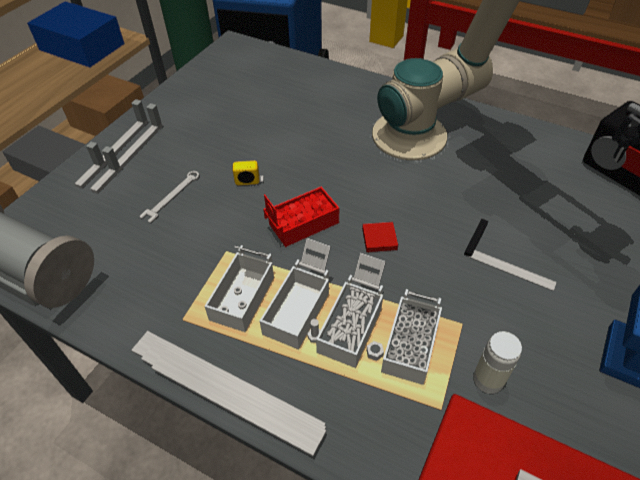

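Four bins in the top view, left to right: nuts (205,185), whose tag shows a disc, so it is right. Bolts (262,178) has its tag leaning out, so it is wrong. Bare (316,172) has its tag leaning out, so it is right. Few (372,160) has its tag leaning back with the disc up, so it is wrong. The red look-alike at (368,272) and the red magnet at (282,290) are to be left alone. I'll check this in one close crop.

Run:
```python
import cv2
i=cv2.imread('pics/top0.png')[110:240,160:420]
i=cv2.resize(i,None,fx=3,fy=3,interpolation=cv2.INTER_CUBIC); cv2.imwrite('pics/crop0.png',i)
```

```text
(no output)
```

View pics/crop0.png

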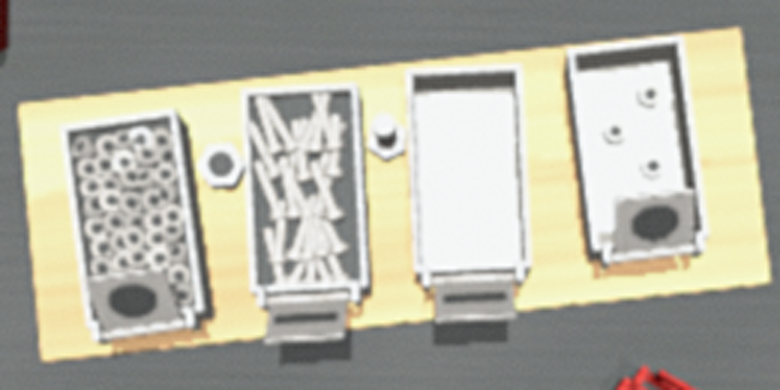

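```bash
cat > fit.py <<'E'
from h import *
from scipy.optimize import least_squares
d=manip.get_image('top')
B={'bolts':(-1,[(242,90),(357,88),(268,343),(350,338)]),'few':(1,[(568,46),(682,38),(612,200),(692,192)])}
def W(p,q): c,s=np.cos(p[2]),np.sin(p[2]); return np.array([p[0]+c*q[0]-s*q[1],p[1]+s*q[0]+c*q[1],.006+q[2]])
for n,(s,px) in B.items():
    px=np.array(px)/3+[160,110]-[1/3,1/3]
    M=[(.075,.0425,.055),(.075,-.0425,.055),(-.083+s*.034,.028,.112),(-.083+s*.034,-.028,.112)]
    f=lambda p:np.concatenate([proj(d,W(p,m))-u for m,u in zip(M,px)])
    r=least_squares(f,[.6,0,0],x_scale=.01); p=r.x
    print(n,p.round(4),'res',r.fun.round(1),'hinge',W(p,(-.083,0,.062)).round(4),'free',W(p,(-.083+s*.034,0,.112)).round(4))
    for m in [(.075,.0425,.055),(-.075,.0425,.055),(-.075,-.0425,.055),(-.083,.028,.062),(-.083,-.028,.062)]: print((3*(proj(d,W(p,m))-[160,110])).round())
E
python3 fit.py
python3 - <<'E'
from scipy.spatial.transform import Rotation as R
import numpy as np
from rig import manip
s=manip.get_state();q=s['ee_rot'];print(R.from_quat([q[1],q[2],q[3],q[0]]).as_matrix().round(3),s['position'])
E
```

```text
bolts [0.6546 0.1301 0.0845] res [ 0.1  0.7  0.3 -1.2 -0.1  0.3 -0.3  0.1] hinge [0.5719 0.1231 0.068 ] free [0.538  0.1202 0.118 ]
[241.  91.]
[254. 294.]
[370. 286.]
[273. 303.]
[350. 297.]
few [ 0.6922 -0.1101  0.1094] res [-0.   0.8  0.3 -0.1 -0.2 -0.4 -0.1 -0.3] hinge [ 0.6097 -0.1191  0.068 ] free [ 0.6435 -0.1154  0.118 ]
[567.  47.]
[587. 249.]
[703. 238.]
[609. 257.]
[686. 250.]
[[ 0.321  0.947 -0.001]
 [ 0.947 -0.321 -0.001]
 [-0.001 -0.    -1.   ]] [0.1843992  0.5442083  0.23063566]
```

>>> apply_moves(commands=[0,0,0,0,0,-0.93,0,0,0,0,0,-0.93,0,0,0,0,0,-0.93,0,0,0,0,0,0,0,0,0,0,0,0], jaw=-1, newtons=20)

```text
clock: 0.65
position: [0.1845, 0.5445, 0.2311]
ee_rot: [0.0, 0.675, 0.738, -0.0]
contact_force: [-0.0, -0.1, 0.7]
width: 0.0122
```

>>> apply_moves(commands=[-0.84,0.5,0,0,0,0,-0.84,0.5,0,0,0,0,-0.84,0.5,0,0,0,0,-0.84,0.5,0,0,0,0,-0.84,0.5,0,0,0,0,-0.84,0.5,0,0,0,0,-0.84,0.5,0,0,0,0,-0.84,0.5,0,0,0,0,-0.84,0.5,0,0,0,0,-0.84,0.5,0,0,0,0,-0.84,0.5,0,0,0,0,-0.84,0.5,0,0,0,0,-0.84,0.5,0,0,0,0,-0.84,0.5,0,0,0,0,-0.84,0.5,0,0,0,0,-0.84,0.5,0,0,0,0,-0.84,0.5,0,0,0,0,-0.84,0.5,0,0,0,0,0,0,0,0,0,0,0,0,0,0,0,0])

```text
clock: 2.65
position: [0.4949, 0.1174, 0.2311]
ee_rot: [-0.001, 0.675, 0.738, -0.0]
contact_force: [0.5, 0.5, -0.1]
width: -0.0
```

>>> apply_moves(commands=[0,0,0.55,0,0,0,0,0,0.55,0,0,0,0,0,0.55,0,0,0,0,0,0.55,0,0,0,0,0,0.55,0,0,0,0,0,0.55,0,0,0,0,0,0.55,0,0,0,0,0,0.55,0,0,0,0,0,0,0,0,0,0,0,0,0,0,0])

```text
clock: 3.65
position: [0.4945, 0.1184, 0.0995]
ee_rot: [-0.0, 0.674, 0.739, -0.0]
contact_force: [-0.6, 0.1, 0.0]
width: 0.0
```

>>> apply_moves(commands=[0,0.15,0,0,0,0,0,0.15,0,0,0,0,0,0.15,0,0,0,0,0,0.15,0,0,0,0,0,0.15,0,0,0,0,0,0.15,0,0,0,0,0,0.15,0,0,0,0,0,0.15,0,0,0,0,0,0.15,0,0,0,0,0,0.15,0,0,0,0,0,0,0,0,0,0])

```text
clock: 4.75
position: [0.5407, 0.1218, 0.0993]
ee_rot: [0.0, 0.674, 0.739, 0.0]
contact_force: [-0.1, -0.4, 0.9]
width: 0.0001
```

Run:
```python
from h import *
a=snap('top','x')['frame'][110:240,160:420,::-1]
b=snap('scene','y')['frame'][220:400,170:480,::-1]
a=cv2.resize(a,(600,300)); b=cv2.resize(b,(516,300)); b=cv2.copyMakeBorder(b,0,0,0,84,0)
cv2.imwrite('pics/c1.png',np.vstack([a,b])); print(manip.get_state()['position'])
```

```text
[0.53980591 0.12174955 0.09922522]
```

View pics/c1.png

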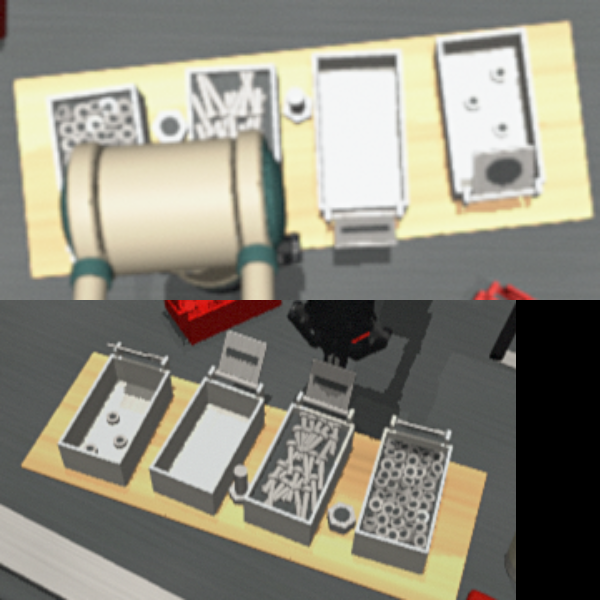

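The finger is behind the bolts tag (bottom panel, about 330,385), and the tag is starting to rise. I'll keep pushing slowly past upright.

>>> apply_moves(commands=[0,0.13,0,0,0,0,0,0.13,0,0,0,0,0,0.13,0,0,0,0,0,0.13,0,0,0,0,0,0.13,0,0,0,0,0,0.13,0,0,0,0,0,0.13,0,0,0,0,0,0.13,0,0,0,0,0,0,0,0,0,0,0,0,0,0,0,0,0,0,0,0,0,0])

```text
clock: 5.95
position: [0.5706, 0.1246, 0.0993]
ee_rot: [-0.0, 0.674, 0.739, -0.0]
contact_force: [-0.2, 0.5, -0.1]
width: -0.0003
```

Run:
```python
from h import *
b=snap('scene','y2')['frame'][220:400,170:480,::-1]
cv2.imwrite('pics/c2.png',cv2.resize(b,None,fx=2.5,fy=2.5,interpolation=cv2.INTER_CUBIC))
```

```text
(no output)
```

View pics/c2.png

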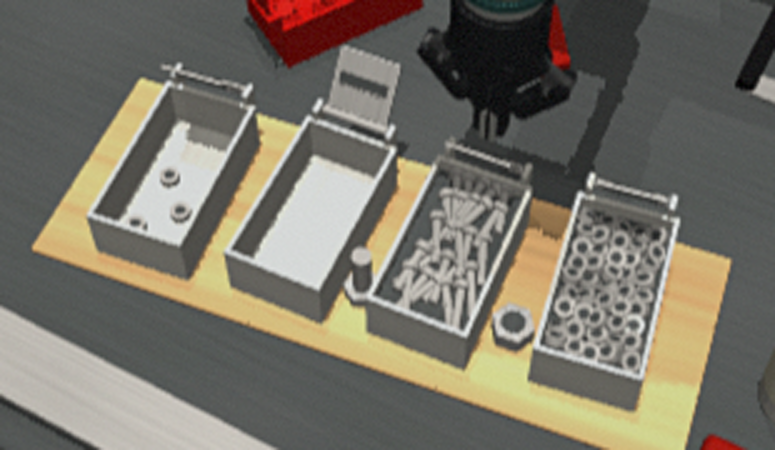

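The bolts tag is now edge-on over its bin, as on the nuts bin. I'll retreat, raise and go behind the "few" tag.

>>> apply_moves(commands=[0,-0.5,0,0,0,0,0,-0.5,0,0,0,0,0,-0.5,0,0,0,0,0,-0.5,0,0,0,0,0,0,-0.7,0,0,0,0,0,-0.7,0,0,0,0,0,-0.7,0,0,0,0,0,-0.7,0,0,0,0,0,-0.7,0,0,0,0,0,0,0,0,0])

```text
clock: 7.0
position: [0.5129, 0.1193, 0.2073]
ee_rot: [0.002, 0.674, 0.739, 0.002]
contact_force: [0.6, -1.1, -0.2]
width: -0.0002
```

>>> apply_moves(commands=[-0.68,0.38,0,0,0,0,-0.68,0.38,0,0,0,0,-0.68,0.38,0,0,0,0,-0.68,0.38,0,0,0,0,-0.68,0.38,0,0,0,0,-0.68,0.38,0,0,0,0,-0.68,0.38,0,0,0,0,-0.68,0.38,0,0,0,0,-0.68,0.38,0,0,0,0,-0.68,0.38,0,0,0,0,-0.68,0.38,0,0,0,0,-0.68,0.38,0,0,0,0,0,0,0,0,0,0,0,0,0,0,0,0])

```text
clock: 8.4
position: [0.6693, -0.1123, 0.2031]
ee_rot: [-0.001, 0.674, 0.738, -0.0]
contact_force: [-0.4, 0.8, -0.3]
width: -0.0005
```

>>> apply_moves(commands=[0,0,0.49,0,0,0,0,0,0.49,0,0,0,0,0,0.49,0,0,0,0,0,0.49,0,0,0,0,0,0.49,0,0,0,0,0,0.49,0,0,0,0,0,0.49,0,0,0,0,0,0,0,0,0,0,0,0,0,0,0])

```text
clock: 9.3
position: [0.6693, -0.1112, 0.1015]
ee_rot: [-0.0, 0.674, 0.739, -0.0]
contact_force: [0.3, 0.2, 0.5]
width: 0.0001
```

>>> apply_moves(commands=[0,-0.13,0,0,0,0,0,-0.13,0,0,0,0,0,-0.13,0,0,0,0,0,-0.13,0,0,0,0,0,-0.13,0,0,0,0,0,-0.13,0,0,0,0,0,-0.13,0,0,0,0,0,-0.13,0,0,0,0,0,-0.13,0,0,0,0,0,-0.13,0,0,0,0,0,-0.13,0,0,0,0,0,-0.13,0,0,0,0,0,-0.13,0,0,0,0,0,-0.13,0,0,0,0,0,-0.13,0,0,0,0,0,0,0,0,0,0,0,0,0,0,0,0,0,0,0,0,0,0])

```text
clock: 11.1
position: [0.6117, -0.1175, 0.1014]
ee_rot: [0.0, 0.674, 0.739, 0.0]
contact_force: [-0.1, -0.3, -0.1]
width: -0.0003
```

Run:
```python
from h import *
b=snap('scene','y3')['frame'][220:400,170:480,::-1]
cv2.imwrite('pics/c3.png',cv2.resize(b,None,fx=2.5,fy=2.5,interpolation=cv2.INTER_CUBIC))
```

```text
(no output)
```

View pics/c3.png

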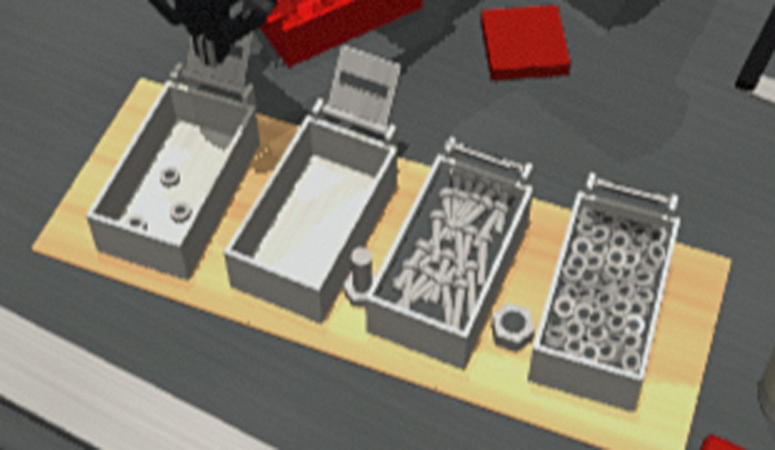

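The "few" tag is now leaning out behind the finger (about 215,65). I'll back off, lift and clear the view.

>>> apply_moves(commands=[0,0.4,0,0,0,0,0,0.4,0,0,0,0,0,0,-0.8,0,0,0,0,0,-0.8,0,0,0,0,0,-0.8,0,0,0,0,0,-0.8,0,0,0,0,0,-0.8,0,0,0,-0.6,-0.6,0,0,0,0,-0.6,-0.6,0,0,0,0,-0.6,-0.6,0,0,0,0,-0.6,-0.6,0,0,0,0,-0.6,-0.6,0,0,0,0,-0.6,-0.6,0,0,0,0,-0.6,-0.6,0,0,0,0,-0.6,-0.6,0,0,0,0,-0.6,-0.6,0,0,0,0,-0.6,-0.6,0,0,0,0,0,0,0,0,0,0,0,0,0,0,0,0])

```text
clock: 13.05
position: [0.4736, -0.3115, 0.2215]
ee_rot: [0.0, 0.674, 0.738, 0.001]
contact_force: [0.1, 0.4, 0.5]
width: 0.0
```

Run:
```python
from h import *
a=snap('top','top9')['frame'][110:240,160:420,::-1]
cv2.imwrite('pics/c4.png',cv2.resize(a,None,fx=3,fy=3,interpolation=cv2.INTER_CUBIC))
p=cv2.imread('pics/top0.png',0)[:,:].astype(int); q=cv2.imread('pics/top9.png',0).astype(int)
m=(abs(p-q)>25)[115:225,165:420].astype('uint8'); n,_,s,c=cv2.connectedComponentsWithStats(m)
print([tuple(x) for x in s[1:]+[165,115,0,0,0] if x[4]>5])
```

```text
[(np.int64(360), np.int64(172), np.int64(32), np.int64(22), np.int64(450)), (np.int64(246), np.int64(190), np.int64(30), np.int64(18), np.int64(389)), (np.int64(361), np.int64(194), np.int64(35), np.int64(23), np.int64(483)), (np.int64(248), np.int64(214), np.int64(29), np.int64(11), np.int64(251))]
```

View pics/c4.png

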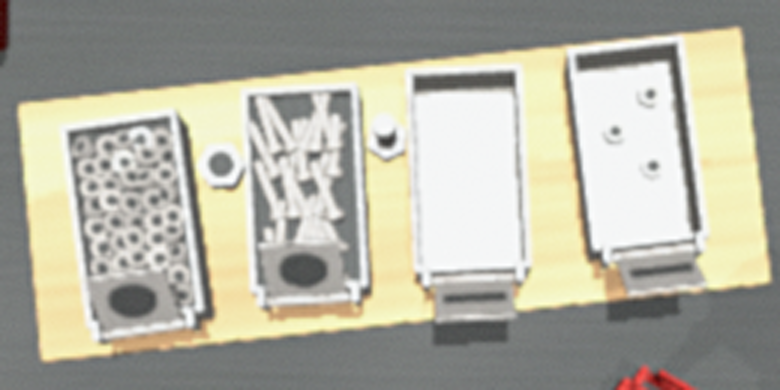

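Discs are up on nuts (130,300) and bolts (302,268), and bars are up on bare (475,298) and few (660,270). Only the pixels of the two pushed tags changed, and the bins have not moved.

```bash
python3 -c "
from rig import manip
print(manip.sign_off())"
```

```text
the job is handed in; nothing more can be done
None
```

The job is done and handed in. With the shut fingertip I pushed the bolts bin's tag back over its bin, and the tag of the three-nut bin out towards the robot. I left alone the tags on the full nuts bin and the empty bin, which were already right.

- **Tags:** the last top picture shows discs up on both full bins and bars up on both run-out bins.
- **Nothing disturbed:** compared with the first top picture, only the two pushed tags changed in the bin area, so the bins, the big nut and the anchor bolt between them have not moved. I did not compare the rest of the table; the arm only passed over it at about 0.2 m.
- **Force and time:** wrist force readings at the end of each move were about 1 N or less. The clock was at about 13 s, and the arm stood clear of everything.

No checks failed or disagreed.

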